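# Unmould and tray the soaps

## Task

Swing the hinged lid of the aluminium soap mould up and over past vertical, so that it stays open by itself, and take out the bar of soap. Put this bar and the three other loose soaps from the bench each into the wooden tray of its own shape and size (cube in the square tray, puck in the round one, long stick in the narrow one, bar in the wide oblong one), lying flat on the tray floor inside the rim, and leave the lid open.

Things in the scene. Friction and masses are not known exactly. Their poses are not given: they have to be found in the camera images.
- soap_bar: Olive-green stamped bar of soap, 85 x 50 x 28 mm (its x, y, z), 120 g, origin at the centre of its underside. Starts in the aluminium mould, seen through the closed lid's window, underside 12 mm above the bench in a pocket with 2 mm of play; the pocket walls reach 8 mm above its underside, the upper 20 mm of the bar stand free. Its x axis points from the lid's grip bar to the hinge.
- soap_cube: Olive-green block of soap, 55 x 55 mm and 50 mm tall, about 150 g, loose on the bench. Origin: centre of its underside, z up, x and y square to its sides.
- soap_stick: Olive-green slim stick of soap, 100 x 28 x 24 mm (its x, y, z), about 70 g, lying loose on the bench. Origin: centre of its underside.
- soap_puck: Olive-green round puck of soap, 62 mm in diameter, 30 mm tall, about 90 g, lying flat and loose on the bench. Origin: centre of its underside.
- nest_bar: Fixed shallow tray of light wood, standing on the bench: floor 3 mm thick, a 5 mm wide rim reaching 9 mm above the bench, so 6 mm above the tray floor. Wide oblong: outside 113 x 78 mm, inside 103 x 68 mm (its x, y). For the 85 x 50 mm bar. Origin: centre of its underside, z up. Its yaw is within 0.25 rad of straight.
- nest_cube: Fixed shallow tray of light wood, standing on the bench: floor 3 mm thick, a 5 mm wide rim reaching 9 mm above the bench, so 6 mm above the tray floor. Square: outside 83 x 83 mm, inside 73 x 73 mm. For the soap cube. Origin: centre of its underside, z up. Its yaw is within 0.25 rad of straight.
- nest_stick: Fixed shallow tray of light wood, standing on the bench: floor 3 mm thick, a 5 mm wide rim reaching 9 mm above the bench, so 6 mm above the tray floor. Narrow oblong: outside 128 x 56 mm, inside 118 x 46 mm (its x, y). For the soap stick. Origin: centre of its underside, z up. Its yaw is within 0.25 rad of straight.
- nest_puck: Fixed shallow tray of light wood, standing on the bench: floor 3 mm thick, a 5 mm wide rim reaching 9 mm above the bench, so 6 mm above the tray floor. Round: outside diameter 90 mm, inside 80 mm. For the soap puck. Origin: centre of its underside, z up. Its yaw is within 0.25 rad of straight.
- lid (a joint): Angle of the mould's lid (rad): 0 closed and level (as it starts), 1.57 upright, 2.2 its stop, lying back open. It moves freely: falls shut below 1.57, falls open beyond. The lid, 250 g, is an aluminium frame with a window smaller than the bar, so the bar cannot come out while it is closed.
- lid_bar (a point): Centre of the lid's black grip bar (round, 10 mm thick, 88 mm long along y) on the robot's side. x: along the lid to the hinge, 172 mm away and parallel to y; z: lid's top. Closed: level, 48 mm above the bench, free below, 55 mm gap from bar to lid frame (76 mm wide between the arms): pinch it from above, a finger on either side; it can turn in the pads. Open: 187 mm up, 101 mm past the hinge.
Mind the look-alikes: they are no part of the job. Leave any black look-alike of the nest_puck alone.

How it is judged:
On the way:
1. the lid of the mould stands open past vertical (value of joint lid above 1.65 rad), for 0.2 s.
At the end, for the whole second after the job is handed in: The lid is open past vertical (over 1.65 rad). Each of the four soaps lies in its own tray at rest: its centre within 15 mm of the tray's centre, flat on the tray floor (underside less than 5.5 mm above the tray's underside, tilt under 0.05 rad) (value of joint lid above 1.65 rad and horizontal distance between soap_cube and nest_cube below 0.015 m and z of soap_cube in the frame of nest_cube below 0.0055 m and angle between each of soap_cube, soap_stick, soap_puck, soap_bar's own z axis and vertical below 0.05 rad and linear speed of each of soap_cube, soap_stick, soap_puck, soap_bar below 0.02 m/s and horizontal distance between soap_stick and nest_stick below 0.015 m and z of soap_stick in the frame of nest_stick below 0.0055 m and horizontal distance between soap_puck and nest_puck below 0.015 m and z of soap_puck in the frame of nest_puck below 0.0055 m and horizontal distance between soap_bar and nest_bar below 0.015 m and z of soap_bar in the frame of nest_bar below 0.0055 m); the robot touches nothing.
It also fails if it takes over 128 s, if anything falls off the work surface, if the arm or the gripper's body presses on something with over 40 N, if the wrist force passes 120 N, or if a joint passes its speed limit or range.

## Robot

A 6-joint arm with a two-finger parallel gripper is mounted at the origin on the work surface. World frame = base frame: x ahead of the robot, y to its left, z up, the work surface at z = 0. Lengths are in m, angles in rad, forces in N, time in s.
With the tool pointing down it reaches from about 0.25 to 0.725 m from the base axis. Payload 4 kg.
Tool frame: the origin (TCP) lies midway between the tips of the shut fingers; the grasp point (between the pads) lies 19 mm behind it; z points along the fingers, y is the line along which they close (so a half turn about z gives the same grasp; the last joint's range is limited). The gripper opens to 85 mm and grips with 20 to 120 N. Pads are 22 mm wide; open, the fingers measure 114 mm over their backs; the gripper's body (76 mm by 85 mm) begins 54 mm behind the grasp point. The pads swing forward as they close: fully open they stand 13 mm farther back than shut.
Start: joints at [-1.19, 0.241, 0.005, 1.335, 0, 1.571], TCP at [0.186, -0.464, 0.231] pointing down, gripper open.
Joint ranges: [-2.72, 2.72], [-1.05, 1.87], [-1.09, 1.28], [-1.99, 2.15], [-1.42, 1.44], [-3.14, 3.14]. Speed limits (rad/s): [2.79, 2.79, 3.14, 3.14, 3.14, 3.14].

## Interface

Orientations are given as a unit quaternion [x, y, z, w].
In Python, from workcell import get_obs, camera, job_done, silhouettes gives the robot as it stands. The module is installed in compiled form; this text tells all that it offers.
- The arm moves only by the tool drive_tool, never from a script. Its argument "increments" is a list of rows, each a list of 3 entries, a list of its own where there are three numbers: the shift along the world's x, y, z in mm, then the turn, a rotation vector about the world's x, y, z in degrees, then the opening, from 0 (shut) to 1 (fully open). A call has 1 to 8 rows; each row shifts and turns the commanded pose from where the row before left it; what a row does not reach is not made up. A row lasts 1/12 s, in which the tool goes at most 41.7 mm and 7.16 degrees, less where a joint would pass 70% of its speed; a pose out of reach is approached as far as the arm can. A call is refused whole if a number of a shift passes 41.7 or a number of a turn 7.16, either way. A call with a gripper value outside its range is refused whole. The fingers move at their own pace and stop on an object; the grip force is fixed at half the most. Time passes only in rows, so rows that do not move let the fingers close. It gives the time, the measured TCP pose, the force, the opening and the grip force at its end, in the units of the state.
- get_obs(): the state, without advancing time (a new reading comes with each control period).
- camera(name): name is "scene" or "side" or "wrist"; returns a dict with "image" (420x560x3 uint8, red, green, blue), "K" (3x3 intrinsics, pixels), "view" (4x4, takes a point from world to camera coordinates). Camera axes: x right, y down, z forward; pixel columns grow to the right and rows downward; lengths in m; the calibration is good to about 2 mm. A picture is of the moment at which its call begins. There is no depth.
- job_done(): hands the job in; it is judged then, once.
Trained networks look in a picture, given as the dict that the camera call returned (one of the last four; its "shot" number tells which), for a name from the list of things; names that differ only in an ending like _2 or _b are one class to them, and where a whole thing is asked for, a point or a joint stands for the part that bears it (a point fixed in the world has none). Each returns a list of dicts, best first, with "conf" (0 to 1); they miss things now and then, are a little off and sometimes report something else, mostly with a low value. They report only what shows in the picture. A call takes as long as a camera call. They do not tell look-alikes from the thing itself.
- silhouettes(query, picture): "region" (420x560 bool, what is visible of it) and "bbox" ([left, top, right, bottom] in pixels, round what is visible of it).
The state is a dict: "clock": time; "joint_pos": joint angles; "joint_vel": joint speeds; "tau": joint torques, N m; "eef_pos": TCP position; "tool_rot": TCP orientation; "ft_force": force on the tool from outside, world axes, zero at the start; "ft_torque": the same for the moment, N m; "grip_width": finger opening in m; "grasp_force": force on a finger pad.
Only numpy, scipy, OpenCV 4.12 (cv2) and the standard library are available. Lean on these libraries where they do the work, as an engineer would, in place of code of your own. Each camera call takes 0.05 s, during which the arm holds its last target. There are 200 camera calls.

## Working session

There is one attempt and no reset: what is moved stays moved. The work goes in short steps, Python scripts to look and compute and a tool call to move; the robot and the scene stay as the last step left them, time stands still between calls to the robot, and variables do not carry over. Pictures are saved under pics/ and viewed, at most 14 in all, crops included, and the job is handed in when it is done.

Besides the shell and the picture viewer there is one more tool, called as name(argument=value, ...) on one line, values as JSON. drive_tool: Moves the arm, as the interface text tells. Its arguments: {"type":"object","properties":{"increments":{"type":"array"}},"required":["increments"]}

```bash
mkdir -p pics; cat > h.py <<'E'
import numpy as np, cv2
from workcell import get_obs, camera, job_done, silhouettes
def ray(p,uv):
    V=p["view"];R=V[:3,:3];c=-R.T@V[:3,3]
    d=R.T@np.linalg.inv(p["K"])@np.array([uv[0],uv[1],1.]);return c,d/np.linalg.norm(d)
def onz(p,uv,z):
    c,d=ray(p,uv);return c+d*(z-c[2])/d[2]
def proj(p,X):
    X=np.atleast_2d(X);q=(p["view"][:3,:3]@X.T).T+p["view"][:3,3];q=(p["K"]@q.T).T;return q[:,:2]/q[:,2:]
def save(p,n): cv2.imwrite("pics/"+n,p["image"][:,:,::-1])
N=["soap_bar","soap_cube","soap_stick","soap_puck","nest_bar","nest_cube","nest_stick","nest_puck","lid","lid_bar"]
E
python3 - <<'E'
from h import *
s=camera("scene");d=camera("side");w=camera("wrist")
for p,n in((s,"scene0"),(d,"side0")):
    save(p,n+".png");print(n,(-p["view"][:3,:3].T@p["view"][:3,3]).round(3))
    for q in N: print(q,[(round(r["conf"],2),list(np.round(r["bbox"]).astype(int)),) for r in silhouettes(q,p)[:4]])
cv2.imwrite("pics/sw.png",np.hstack([w["image"]])[:,:,::-1]);print(get_obs()["clock"])
E
```

```text
scene0 [1.082 0.789 0.885]
soap_bar [(0.66, [np.int64(373), np.int64(282), np.int64(408), np.int64(316)])]
soap_cube [(0.82, [np.int64(278), np.int64(172), np.int64(304), np.int64(204)])]
soap_stick [(0.78, [np.int64(291), np.int64(210), np.int64(330), np.int64(235)])]
soap_puck [(0.78, [np.int64(256), np.int64(158), np.int64(279), np.int64(180)])]
nest_bar [(0.57, [np.int64(183), np.int64(174), np.int64(232), np.int64(204)])]
nest_cube [(0.84, [np.int64(264), np.int64(258), np.int64(308), np.int64(295)]), (0.29, [np.int64(293), np.int64(212), np.int64(328), np.int64(236)])]
nest_stick [(0.57, [np.int64(235), np.int64(223), np.int64(287), np.int64(253)]), (0.23, [np.int64(262), np.int64(257), np.int64(308), np.int64(292)])]
nest_puck [(0.92, [np.int64(147), np.int64(159), np.int64(174), np.int64(179)]), (0.75, [np.int64(209), np.int64(204), np.int64(243), np.int64(228)])]
lid [(0.56, [np.int64(359), np.int64(258), np.int64(438), np.int64(320)])]
lid_bar [(0.87, [np.int64(358), np.int64(259), np.int64(436), np.int64(324)])]
side0 [ 0.522 -0.766  0.816]
soap_bar [(0.69, [np.int64(249),
[... 353 characters left out ...]
(304)])]
nest_bar [(0.67, [np.int64(283), np.int64(289), np.int64(337), np.int64(325)]), (0.32, [np.int64(248), np.int64(134), np.int64(272), np.int64(148)])]
nest_cube [(0.92, [np.int64(284), np.int64(181), np.int64(316), np.int64(204)])]
nest_stick [(0.7, [np.int64(275), np.int64(210), np.int64(322), np.int64(232)])]
nest_puck [(0.76, [np.int64(331), np.int64(351), np.int64(374), np.int64(396)]), (0.61, [np.int64(296), np.int64(242), np.int64(332), np.int64(271)])]
lid [(0.94, [np.int64(226), np.int64(124), np.int64(278), np.int64(147)]), (0.49, [np.int64(224), np.int64(230), np.int64(254), np.int64(259)])]
lid_bar [(0.95, [np.int64(222), np.int64(125), np.int64(280), np.int64(146)])]
1.15
```

```bash
python3 - <<'E'
import cv2,numpy as np
s=cv2.imread("pics/scene0.png")[140:340,130:450];d=cv2.imread("pics/side0.png")[110:410,200:390]
s=cv2.resize(s,(480,300),interpolation=cv2.INTER_CUBIC)
cv2.imwrite("pics/c1.png",np.hstack([cv2.resize(s,(440,275)),np.zeros((275,10,3),np.uint8),cv2.resize(d,(174,275))]))
s=cv2.imread("pics/scene0.png")[140:340,130:450];cv2.imwrite("pics/c1.png",cv2.resize(s,(800,500),interpolation=cv2.INTER_CUBIC))
cv2.imwrite("pics/c2.png",cv2.resize(d,(380,600),interpolation=cv2.INTER_CUBIC))
E
```

```text
(no output)
```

View pics/c1.png

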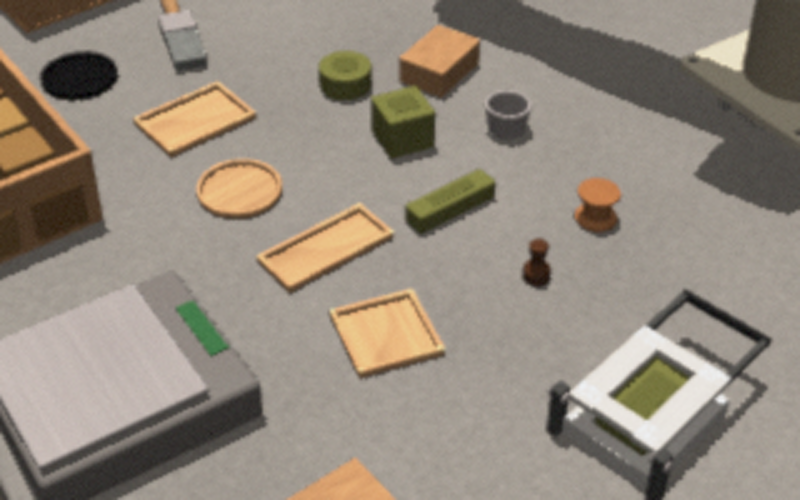

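View pics/c2.png

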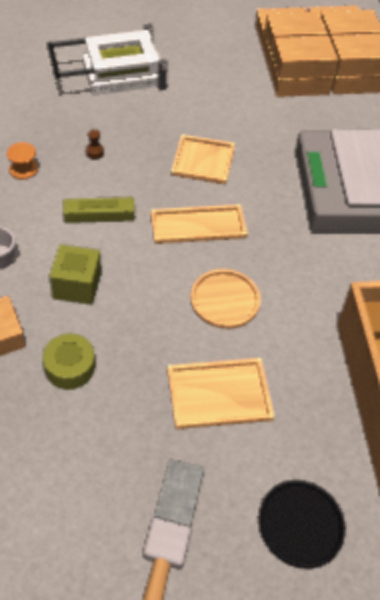

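The wooden nest_puck is at scene (226,216) and side (314,256). The one at scene (160,169) and side (352,373) is the black look-alike, so I'll leave it alone. The lid's grip bar runs from scene (405,257) to (437,277), and from side (226,132) to (230,155). Next I'll fit poses from both views.

```bash
cat > fit.py <<'E'
from h import *
from scipy.optimize import minimize
D={"soap_bar":(.085,.05,.028),"soap_cube":(.055,.055,.05),"soap_stick":(.1,.028,.024),"soap_puck":(.062,0,.03),"nest_bar":(.113,.078,.009),"nest_cube":(.083,.083,.009),"nest_stick":(.128,.056,.009),"nest_puck":(.09,0,.009)}
def pts(n):
    a,b,h=D[n]
    if b: xy=np.array([[a,b],[a,-b],[-a,-b],[-a,b]])/2
    else:
        t=np.linspace(0,2*np.pi,24,endpoint=False);xy=a/2*np.c_[np.cos(t),np.sin(t)]
    return np.vstack([np.c_[xy,0*xy[:,0]],np.c_[xy,0*xy[:,0]+h]])
def mask(p,n,q):
    c,s=np.cos(q[3]),np.sin(q[3]);X=pts(n)@np.array([[c,s,0],[-s,c,0],[0,0,1]])+q[:3]
    uv=proj(p,X);S=4
    hull=cv2.convexHull(((uv+.5)*S*16).astype(np.int32));m=np.zeros((420*S,560*S),np.uint8)
    cv2.fillConvexPoly(m,hull,255,shift=4);return cv2.resize(m,(560,420),interpolation=cv2.INTER_AREA)/255.
def fit(n,views,z=None,yaws=(0,.5,1.,1.5),obs=None):
    # views: list of (picture, region)
    g=np.mean([onz(p,np.argwhere(r).mean(0)[::-1],(z or 0)+D[n][2]/2)[:2] for p,r in views],0)
    def cost(q): return sum(np.abs(mask(p,n,q)-r).sum()/r.sum() for p,r in views)
    best=None
    for y in yaws:
        if z is None: f=lambda v:cost(v)
        else: f=lambda v:cost([v[0],v[1],z,v[2]])
        x0=[*g,0,y] if z is None else [*g,y]
        sx=np.eye(len(x0))*.012; sx[-1,-1]=.3
        o=minimize(f,x0,method="Nelder-Mead",options=dict(initial_simplex=np.vstack([x0,np.array(x0)+sx]),xatol=1e-4,fatol=1e-4,maxiter=160))
        if best is None or o.fun<best.fun: best=o
    return best.x,best.fun
E
cat > m.py <<'E'
from fit import *
s=camera("scene");d=camera("side")
for n in list(D)[1:]:
    v=[]
    for p in(s,d):
        L=silhouettes(n,p)
        if n=="nest_puck": L=[r for r in L if p["image"][r["region"]].mean()>80]
        if L: v.append((p,L[0]["region"].astype(float)))
    x,f=fit(n,v,yaws=(0,) if D[n][1]==0 else (-.2,.2) if "nest" in n else (0,.8,1.6,2.4))
    x0,f0=fit(n,v,z=0.,yaws=(x[3],))
    print(n,len(v),x.round(4),round(f,3),"z=0:",x0.round(4),round(f0,3))
def tri(a,b):
    c1,d1=ray(s,a);c2,d2=ray(d,b);t=np.linalg.lstsq(np.c_[d1,-d2],c2-c1,rcond=None)[0]
    A,B=c1+t[0]*d1,c2+t[1]*d2;return ((A+B)/2).round(4),np.linalg.norm(A-B).round(4)
print(tri((405.2,257.2),(230,155)),tri((436.8,276.8),(225.5,132)),tri((405.2,257.2),(225.5,132)))
E
python3 m.py
```

```text
soap_cube 2 [ 0.443  -0.1564 -0.      1.3923] 0.235 z=0: [ 0.4429 -0.1566  1.3904] 0.233
soap_stick 2 [ 0.4661 -0.0311  0.0008  0.0086] 0.281 z=0: [ 0.4658 -0.0318  0.0298] 0.298
soap_puck 2 [   9.698    48.8986 -113.1901  309.6242] 2.0 z=0: [ -0.7596   0.6547 322.8242] 2.0
nest_bar 2 [ 0.6193 -0.3129  0.0023  0.0976] 0.091 z=0: [ 0.6188 -0.3126  0.1019] 0.131
nest_cube 2 [ 0.6202  0.0807  0.0011 -0.2284] 0.118 z=0: [ 0.62    0.0806 -0.2294] 0.126
nest_stick 2 [ 0.6063 -0.0501  0.0022  0.0805] 0.123 z=0: [ 0.6062 -0.0502  0.0829] 0.163
nest_puck 2 [ 0.6355 -0.1769  0.0017  0.121 ] 0.099 z=0: [ 0.6355 -0.1769  0.0777] 0.118
(array([0.3881, 0.2151, 0.0319]), np.float64(0.0224)) (array([0.375 , 0.3076, 0.0478]), np.float64(0.0042)) (array([0.3964, 0.246 , 0.0803]), np.float64(0.0291))
```

```bash
cat > m2.py <<'E'
from fit import *
s=camera("scene");d=camera("side")
for n in ("soap_cube","soap_stick","soap_puck"):
    v=[]
    for p in(s,d):
        h=cv2.cvtColor(p["image"],cv2.COLOR_RGB2HSV);L=silhouettes(n,p);print([(round(l["conf"],2),l["bbox"]) for l in L])
        if not L: continue
        x0,y0,x1,y1=np.array(L[0]["bbox"]).astype(int)+[-5,-5,5,5]
        ol=((h[:,:,0]>25)&(h[:,:,0]<50)&(h[:,:,1]>90));m=np.zeros(ol.shape);m[y0:y1,x0:x1]=ol[y0:y1,x0:x1]
        m=cv2.morphologyEx(m,cv2.MORPH_OPEN,np.ones((2,2)));m=cv2.morphologyEx(m,cv2.MORPH_CLOSE,np.ones((3,3)));print(m.sum(),L[0]["region"].sum());v.append((p,m))
    y=(0,) if D[n][1]==0 else (0,.8,1.6,2.4)
    for z in (None,0.):
        x,f=fit(n,v,z=z,yaws=y);print(n,x.round(4),round(f,3))
a=cv2.resize(s["image"][245:345,345:445],(400,400),interpolation=cv2.INTER_CUBIC);b=cv2.resize(d["image"][110:160,210:290],(400,250),interpolation=cv2.INTER_CUBIC)
b=np.vstack([b,np.zeros((150,400,3),np.uint8)]);cv2.imwrite("pics/lid.png",np.hstack([a,b])[:,:,::-1])
E
python3 m2.py
```

```text
[(0.93, [278.2, 170.7, 304.1, 200.9])]
573.0 599
[(0.86, [222.2, 231.7, 250.4, 260.8])]
597.0 653
soap_cube [ 0.4439 -0.1549 -0.0028 -0.1788] 0.495
soap_cube [ 0.4443 -0.1563 -0.1557] 0.504
[(0.68, [293.1, 211.3, 329.6, 234.5])]
426.0 512
[(0.85, [232.3, 211.6, 269.5, 222.5])]
390.0 422
soap_stick [ 0.4684 -0.0318 -0.0036  3.2792] 0.505
soap_stick [ 0.4699 -0.0315  3.2035] 0.539
[(0.84, [256.6, 160.2, 282.5, 181.9])]
379.0 374
[(0.63, [222.1, 275.6, 245.2, 301.9])]
560.0 592
soap_puck [ 0.4429 -0.277  -0.0018  0.3524] 0.514
soap_puck [ 0.443  -0.277   0.3273] 0.523
```

View pics/lid.png

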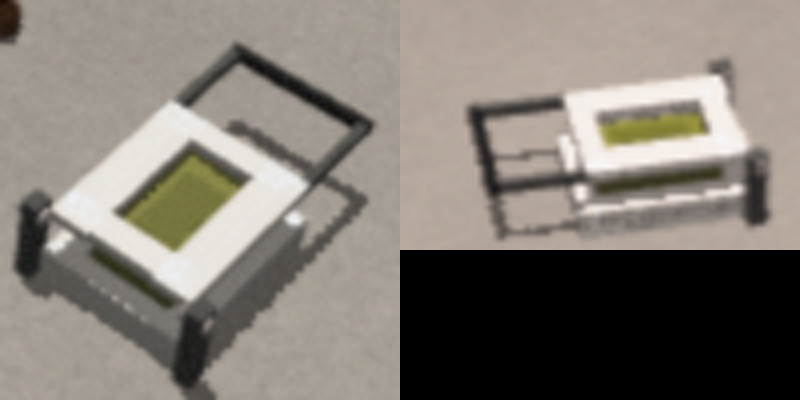

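```bash
cat > lid.py <<'E'
from h import *
s=camera("scene");d=camera("side")
def tri(a,b):
    a=np.array(a)/4+[345,245]-.4;b=np.array([b[0]-400,b[1]])/5+[210,110]-.4
    c1,d1=ray(s,a);c2,d2=ray(d,b);t=np.linalg.lstsq(np.c_[d1,-d2],c2-c1,rcond=None)[0]
    A,B=c1+t[0]*d1,c2+t[1]*d2;return (A+B)/2,np.linalg.norm(A-B)
P={}
for k,a,b in (("barR",(237,48),(493,189)),("barL",(370,126),(474,110)),("frR",(178,103),(583,173)),("frL",(308,185),(566,93)),("frHR",(55,205),(748,155)),("frHL",(187,300),(728,77))):
    P[k],e=tri(a,b);print(k,P[k].round(4),e.round(4))
v=P["barL"]-P["barR"];print("len",np.linalg.norm(v),"yaw",np.arctan2(-v[0],v[1]))
E
python3 lid.py
```

```text
barR [0.3912 0.2231 0.0489] 0.0025
barL [0.3724 0.3071 0.0489] 0.0019
frR [0.4483 0.2381 0.0503] 0.0011
frL [0.4333 0.3216 0.0526] 0.001
frHR [0.5533 0.2588 0.051 ] 0.0032
frHL [0.5401 0.3437 0.0526] 0.0048
len 0.08601170655424883 yaw 0.22050555120645873
```

```bash
python3 - <<'E'
from h import *
from scipy.spatial.transform import Rotation as R
o=get_obs();print(o["clock"],R.from_quat(o["tool_rot"]).as_matrix().round(3),o["eef_pos"],o["grip_width"])
w=camera("wrist");V=w["view"];print((-V[:3,:3].T@V[:3,3]).round(3),V[:3,:3].round(2),w["K"])
E
```

```text
2.45 [[ 0.928  0.372 -0.   ]
 [ 0.372 -0.928  0.   ]
 [-0.    -0.    -1.   ]] [ 0.1858211  -0.46415903  0.2312888 ] 0.08588161615165824
[ 0.254 -0.438  0.375] [[ 0.37 -0.93 -0.  ]
 [-0.89 -0.36  0.28]
 [-0.26 -0.1  -0.96]] [[378.33100172   0.         279.53863282]
 [  0.         378.33100172 206.8295281 ]
 [  0.           0.           1.        ]]
```

drive_tool(increments=[[[25,30,10],[0,0,0],1],[[25,30,10],[0,0,0],1],[[25,30,10],[0,0,0],1],[[25,30,10],[0,0,0],1],[[25,30,10],[0,0,0],1],[[25,30,10],[0,0,0],1],[[25,30,10],[0,0,0],1],[[25,30,10],[0,0,0],1]])

```text
clock: 3.17
eef_pos: [0.3867, -0.2225, 0.3121]
tool_rot: [0.982, 0.189, 0.0, 0.0]
ft_force: [0.9, -0.3, 0.8]
grip_width: 0.0853
grasp_force: 0.0
```

drive_tool(increments=[[[25,30,10],[0,0,0],1],[[25,30,10],[0,0,0],1],[[0,0,0],[0,0,0],1],[[0,0,0],[0,0,0],1]])

```text
clock: 3.5
eef_pos: [0.4371, -0.1626, 0.3316]
tool_rot: [0.981, 0.192, 0.0, 0.0]
ft_force: [-0.1, -0.3, 0.4]
grip_width: 0.0852
grasp_force: 0.0
```

```bash
cat > w.py <<'E'
from fit import *
import sys
def wfit(names,save_as=None):
    p=camera("wrist")
    if save_as: save(p,save_as)
    for n in names:
        L=[r for r in silhouettes(n,p) if p["image"][r["region"]].mean()>60]
        if not L: print(n,"none");continue
        b=L[0]["bbox"]
        x,f=fit(n,[(p,L[0]["region"].astype(float))],z=0.,yaws=(0,) if D[n][1]==0 else (-.2,.2) if "nest" in n else (0,.8,1.6,2.4))
        print(n,x.round(4),round(f,3),np.round(b).astype(int).tolist(),round(L[0]["conf"],2))
if __name__=="__main__": wfit(list(D)[1:],sys.argv[1])
E
python3 w.py w1.png
```

```text
soap_cube [ 0.4437 -0.156   2.9652] 0.033 [245, 117, 309, 187] 0.73
soap_stick none
soap_puck [ 0.4422 -0.2774  0.0437] 0.067 [340, 161, 394, 216] 0.78
nest_bar [ 0.6197 -0.3125  0.0981] 0.016 [410, 0, 512, 120] 0.77
nest_cube none
nest_stick [ 0.607  -0.0499  0.0835] 0.026 [203, 0, 262, 46] 0.9
nest_puck [ 0.6369 -0.1762 -0.1973] 0.021 [316, 0, 398, 42] 0.57
```

View pics/w1.png

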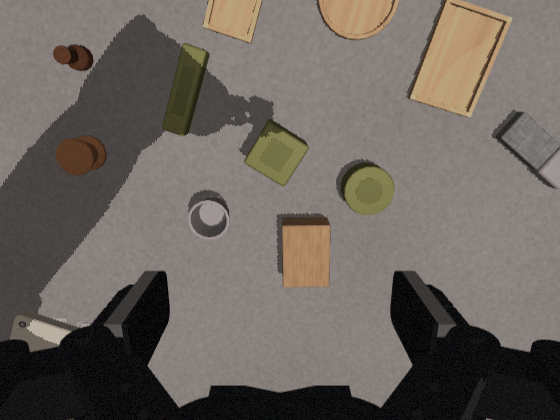

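drive_tool(increments=[[[-4,33,-10],[0,0,6],0.5],[[-4,33,-10],[0,0,6],0.5],[[-4,33,-10],[0,0,6],0.5],[[-4,33,-10],[0,0,6],0.5],[[-4,33,-10],[0,0,6],0.5],[[-4,33,-10],[0,0,6],0.5],[[-4,33,-10],[0,0,6],0.5],[[-4,33,-10],[0,0,6],0.5]])

```text
clock: 4.57
eef_pos: [0.4034, 0.1007, 0.251]
tool_rot: [0.819, 0.574, 0.0, 0.0]
ft_force: [0.7, 0.2, -0.8]
grip_width: 0.0428
grasp_force: 0.0
```

drive_tool(increments=[[[-4,33,-10],[0,0,6.4],0.5],[[-4,33,-10],[0,0,6.4],0.5],[[-5,33,-10],[0,0,6.4],0.5],[[-5,33,-10],[0,0,6.4],0.5],[[-5,32,-10],[0,0,6.4],0.5],[[0,0,0],[0,0,0],0.5],[[0,0,0],[0,0,0],0.5]])

```text
clock: 5.15
eef_pos: [0.3802, 0.2642, 0.2005]
tool_rot: [0.63, 0.777, -0.001, -0.0]
ft_force: [0.4, -0.1, 0.4]
grip_width: 0.0425
grasp_force: 0.0
```

```bash
python3 - <<'E'
from h import *
from scipy.spatial.transform import Rotation as R
o=get_obs();M=R.from_quat(o["tool_rot"]).as_matrix();print(o["clock"],o["eef_pos"],np.degrees(np.arctan2(M[1,1],M[0,1])),o["grip_width"],o["joint_pos"])
w=camera("wrist");save(w,"w2.png")
for n in("lid","lid_bar","soap_bar"):print(n,[(l["conf"],l["bbox"]) for l in silhouettes(n,w)])
print(proj(w,np.array([[.3912,.2231,.049],[.3724,.3071,.049],[.3818,.2651,.049]])).round(0))
E
```

```text
5.15 [0.38018024 0.26424834 0.20048433] 11.90177097914174 0.04253815579871783 [ 6.07602518e-01  1.85974289e-01 -1.46301369e-01  1.24054373e+00
 -3.03916607e-04  1.97067313e+00]
lid [(0.83, [274.8, 127.1, 502.9, 240.3]), (0.57, [408.1, 380.6, 487.3, 407.6])]
lid_bar [(0.59, [277.6, 126.4, 504.4, 244.1])]
soap_bar []
[[282. 238.]
 [281. 133.]
 [282. 187.]]
```

View pics/w2.png

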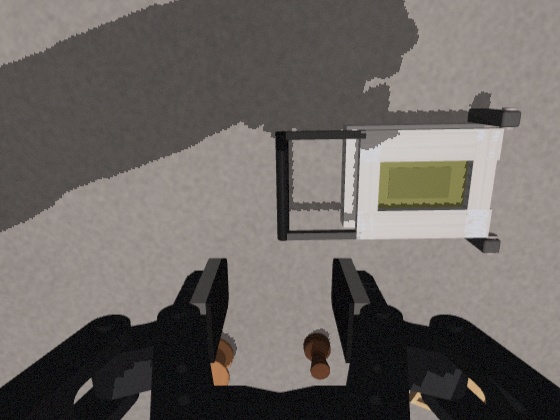

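drive_tool(increments=[[[1,1,-34],[0,0,0],0.5],[[0,0,-34],[0,0,0],0.5],[[0,0,-34],[0,0,0],0.5],[[0,0,-34],[0,0,0],0.5],[[0,0,-34],[0,0,0],0.5],[[0,0,0],[0,0,0],0.4],[[0,0,0],[0,0,0],0],[[0,0,0],[0,0,0],0]])

```text
clock: 6.02
eef_pos: [0.383, 0.2648, 0.033]
tool_rot: [0.631, 0.776, 0.001, 0.0]
ft_force: [-13.0, -5.1, 2.4]
grip_width: 0.011
grasp_force: 10.2
```

drive_tool(increments=[[[0,0,0],[0,0,0],0],[[0,0,0],[0,0,0],0],[[0,0,0],[0,0,0],0],[[0,0,0],[0,0,0],0]])

```text
clock: 6.35
eef_pos: [0.3821, 0.2646, 0.033]
tool_rot: [0.631, 0.776, 0.0, 0.001]
ft_force: [-3.9, -4.8, 6.5]
grip_width: 0.0078
grasp_force: 59.1
```

```bash
python3 - <<'E'
import numpy as np
# arc rows from th0 to 2.1, tool fixed orientation
c,s=np.cos(.205),np.sin(.205);L=172
th=np.r_[np.linspace(0,2.05,21)]
x=L*(1-np.cos(th));z=L*np.sin(th)
for t,dx,dz in zip(th[1:],np.diff(x),np.diff(z)): print(round(t,2),np.round([dx*c,dx*s,dz],1))
E
```

```text
0.1 [ 0.9  0.2 17.6]
0.2 [ 2.6  0.5 17.4]
0.31 [ 4.4  0.9 17. ]
0.41 [ 6.1  1.3 16.5]
0.51 [ 7.7  1.6 15.8]
0.62 [ 9.2  1.9 14.9]
0.72 [10.7  2.2 13.9]
0.82 [12.   2.5 12.7]
0.92 [13.2  2.7 11.3]
1.02 [14.3  3.   9.9]
1.13 [15.2  3.2  8.4]
1.23 [15.9  3.3  6.7]
1.33 [16.5  3.4  5. ]
1.43 [17.   3.5  3.3]
1.54 [17.2  3.6  1.5]
1.64 [17.3  3.6 -0.3]
1.74 [17.1  3.6 -2.1]
1.84 [16.8  3.5 -3.9]
1.95 [16.3  3.4 -5.6]
2.05 [15.7  3.3 -7.3]
```

drive_tool(increments=[[[0.9,0.2,17.6],[0,0,0],0],[[2.6,0.5,17.4],[0,0,0],0],[[4.4,0.9,17],[0,0,0],0],[[6.1,1.3,16.5],[0,0,0],0],[[7.7,1.6,15.8],[0,0,0],0]])

```text
clock: 6.77
eef_pos: [0.4023, 0.2692, 0.117]
tool_rot: [0.63, 0.776, -0.0, -0.001]
ft_force: [-3.1, 0.2, -3.3]
grip_width: 0.0077
grasp_force: 58.3
```

drive_tool(increments=[[[9.2,1.9,14.9],[0,0,0],0],[[10.7,2.2,13.9],[0,0,0],0],[[12,2.5,12.7],[0,0,0],0],[[13.2,2.7,11.3],[0,0,0],0],[[14.3,3,9.9],[0,0,0],0],[[15.2,3.2,8.4],[0,0,0],0]])

```text
clock: 7.27
eef_pos: [0.4766, 0.2862, 0.1912]
tool_rot: [0.63, 0.777, 0.001, -0.002]
ft_force: [-7.3, 0.3, 11.5]
grip_width: 0.0077
grasp_force: 60.6
```

drive_tool(increments=[[[15.9,3.3,6.7],[0,0,0],0],[[16.5,3.4,5],[0,0,0],0],[[17,3.5,3.3],[0,0,0],0],[[17.2,3.6,1.5],[0,0,0],0],[[17.3,3.6,-0.3],[0,0,0],0]])

```text
clock: 7.68
eef_pos: [0.5637, 0.3055, 0.2077]
tool_rot: [0.63, 0.777, 0.005, -0.0]
ft_force: [-1.2, 5.4, 2.9]
grip_width: 0.0076
grasp_force: 60.6
```

drive_tool(increments=[[[17.1,3.6,-2.1],[0,0,0],0],[[16.8,3.5,-3.9],[0,0,0],0],[[16.3,3.4,-5.6],[0,0,0],0],[[15.7,3.3,-7.3],[0,0,0],0],[[0,0,0],[0,0,0],0]])

```text
clock: 8.1
eef_pos: [0.6327, 0.3196, 0.186]
tool_rot: [0.63, 0.776, 0.006, 0.001]
ft_force: [2.0, 5.8, 2.9]
grip_width: 0.0073
grasp_force: 61.0
```

drive_tool(increments=[[[0,0,0],[0,0,0],0.35],[[0,0,0],[0,0,0],0.35],[[0,0,0],[0,0,0],0.35],[[0,0,20],[0,0,0],0.35],[[0,0,30],[0,0,0],0.35],[[-10,0,35],[0,0,0],0.35],[[-25,-5,20],[0,0,0],1],[[-25,-5,0],[0,0,0],1]])

```text
clock: 8.77
eef_pos: [0.5695, 0.3065, 0.2948]
tool_rot: [0.631, 0.776, 0.005, 0.002]
ft_force: [0.1, 1.1, 1.1]
grip_width: 0.0529
grasp_force: 0.0
```

drive_tool(increments=[[[-30,-5,0],[0,0,0],1],[[-30,-5,0],[0,0,0],1],[[-30,-5,0],[0,0,0],1],[[-20,-5,0],[0,0,0],1],[[0,0,0],[0,0,0],1],[[0,0,0],[0,0,0],1]])

```text
clock: 9.27
eef_pos: [0.4569, 0.2856, 0.2902]
tool_rot: [0.63, 0.776, 0.001, 0.0]
ft_force: [1.3, -0.6, -0.8]
grip_width: 0.0851
grasp_force: 0.0
```

```bash
cat >> lid2.py <<'E'
from fit import *
w=camera("wrist");s=camera("scene");save(w,"w3.png");save(s,"s3.png")
print(get_obs()["clock"],get_obs()["eef_pos"])
h=cv2.cvtColor(w["image"],cv2.COLOR_RGB2HSV);m=((h[:,:,0]>25)&(h[:,:,0]<45)&(h[:,:,1]>90)).astype(np.uint8)
L=silhouettes("soap_bar",w);print([(l["conf"],l["bbox"]) for l in L])
for l in L[:2]:
    for z in (.012,None): print(fit("soap_bar",[(w,l["region"].astype(float))],z=z,yaws=(.2,)))
print(silhouettes("lid",s)[0]["bbox"])
E
python3 lid2.py
```

```text
9.3667 [0.45845419 0.28599993 0.2895079 ]
[(0.79, [268.8, 139.7, 351.4, 191.5])]
(array([0.49068134, 0.29108406, 0.22622325]), np.float64(0.03752508492163715))
(array([0.49101431, 0.29039992, 0.00904511, 0.22404191]), np.float64(0.03558192123579337))Traceback (most recent call last):
  File "lid2.py", line 8, in <module>
    print(silhouettes("lid",s)[0]["bbox"])
          ~~~~~~~~~~~~~~~~~~~~^^^
IndexError: list index out of range
```

View pics/w3.png

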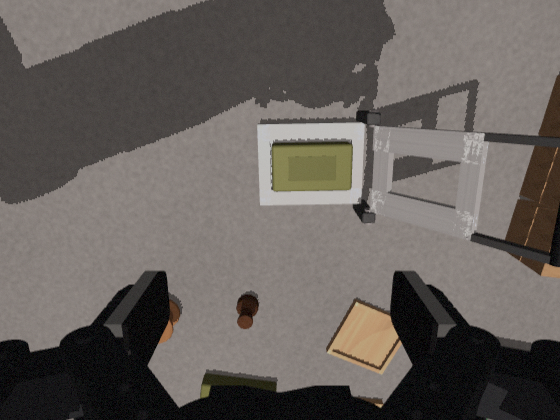

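drive_tool(increments=[[[4,0.5,-10],[0,0,7],1],[[4,0.5,-10],[0,0,7],1],[[4,0.5,-10],[0,0,7],1],[[4,0.5,-10],[0,0,7],1],[[4,0.5,-10],[0,0,7],1],[[4,0.5,-10],[0,0,7],1],[[4,1,-10],[0,0,7],1],[[4,1,-10],[0,0,7],1]])

```text
clock: 10.13
eef_pos: [0.491, 0.291, 0.2077]
tool_rot: [0.19, 0.982, -0.0, -0.0]
ft_force: [-0.7, 0.7, -0.6]
grip_width: 0.0853
grasp_force: 0.0
```

drive_tool(increments=[[[0,0,-10],[0,0,7],1],[[0,0,-10],[0,0,7],1],[[0,0,-10],[0,0,7],1],[[0,0,-10],[0,0,7],1],[[0,0,-10],[0,0,6],1],[[0,0,0],[0,0,0],1],[[0,0,0],[0,0,0],1]])

```text
clock: 10.72
eef_pos: [0.4901, 0.2907, 0.1579]
tool_rot: [-0.101, 0.995, -0.0, -0.001]
ft_force: [-0.3, 0.0, 0.4]
grip_width: 0.0853
grasp_force: 0.0
```

```bash
cat > st.py <<'E'
from fit import *
from scipy.spatial.transform import Rotation as R
def st():
    o=get_obs();M=R.from_quat(o["tool_rot"]).as_matrix();print(round(o["clock"],2),o["eef_pos"].round(4),"yawy",np.degrees(np.arctan2(M[1,1],M[0,1])).round(2),"w",round(o["grip_width"],4))
E
python3 - <<'E'
from st import *
st()
w=camera("wrist");L=silhouettes("soap_bar",w)
for l in L[:2]: print(l["conf"],l["bbox"],fit("soap_bar",[(w,l["region"].astype(float))],z=.012,yaws=(.2,)))
E
```

```text
10.72 [0.4901 0.2907 0.1579] yawy 101.63 w 0.0853
0.89 [243.8, 137.9, 314.4, 255.9] (array([0.49076633, 0.28993403, 0.21954781]), np.float64(0.031991870799652294))
```

drive_tool(increments=[[[0.5,-0.5,-32],[0,0,0.6],1],[[0,0,-32],[0,0,0],1],[[0,0,-32],[0,0,0],1],[[0,0,-25],[0,0,0],1],[[0,0,-16],[0,0,0],1],[[0,0,0],[0,0,0],1],[[0,0,0],[0,0,0],0],[[0,0,0],[0,0,0],0]])

```text
clock: 11.48
eef_pos: [0.4919, 0.2913, 0.0237]
tool_rot: [-0.108, 0.994, 0.001, 0.001]
ft_force: [-0.1, 0.9, 1.2]
grip_width: 0.0638
grasp_force: 0.0
```

drive_tool(increments=[[[0,0,0],[0,0,0],0],[[0,0,0],[0,0,0],0],[[0,0,0],[0,0,0],0],[[0,0,0],[0,0,0],0]])

```text
clock: 11.82
eef_pos: [0.4923, 0.2916, 0.0245]
tool_rot: [-0.108, 0.994, 0.001, 0.002]
ft_force: [0.6, 0.2, 5.5]
grip_width: 0.0487
grasp_force: 64.6
```

drive_tool(increments=[[[0,0,20],[0,0,0],0],[[0,0,35],[0,0,0],0],[[0,0,40],[0,0,0],0],[[0,0,40],[0,0,0],0],[[0,0,35],[0,0,0],0]])

```text
clock: 12.23
eef_pos: [0.4905, 0.2906, 0.1952]
tool_rot: [-0.108, 0.994, 0.0, 0.001]
ft_force: [1.0, 0.6, -1.1]
grip_width: 0.0482
grasp_force: 63.8
```

drive_tool(increments=[[[7,-34,0],[0,0,-1],0],[[7,-34,0],[0,0,-1],0],[[7,-34,0],[0,0,-1],0],[[7,-34,0],[0,0,-1],0],[[7,-34,0],[0,0,-1],0],[[7,-34,0],[0,0,-1],0],[[7,-34,0],[0,0,0],0],[[7,-34,0],[0,0,0],0]])

```text
clock: 12.9
eef_pos: [0.5464, 0.0169, 0.1926]
tool_rot: [-0.056, 0.998, 0.0, 0.0]
ft_force: [0.7, 0.2, -1.3]
grip_width: 0.0487
grasp_force: 63.8
```

drive_tool(increments=[[[7,-34,0],[0,0,0],0],[[7,-34,0],[0,0,0],0],[[7,-34,0],[0,0,0],0],[[7,-34,0],[0,0,0],0],[[7,-34,0],[0,0,0],0],[[7,-34,0],[0,0,0],0],[[7,-34,0],[0,0,0],0],[[9,-34,0],[0,0,0],0]])

```text
clock: 13.57
eef_pos: [0.6041, -0.2552, 0.1925]
tool_rot: [-0.056, 0.998, -0.0, 0.0]
ft_force: [1.9, 0.1, -1.4]
grip_width: 0.0483
grasp_force: 63.8
```

drive_tool(increments=[[[7,-34,0],[0,0,0],0],[[6,-25,0],[0,0,0],0],[[0,0,-20],[0,0,0],0],[[0,0,0],[0,0,0],0],[[0,0,0],[0,0,0],0]])

```text
clock: 13.98
eef_pos: [0.616, -0.3119, 0.1703]
tool_rot: [-0.056, 0.998, 0.001, -0.002]
ft_force: [-0.2, -0.0, -0.7]
grip_width: 0.0487
grasp_force: 63.8
```

```bash
python3 - <<'E'
from st import *
st()
w=camera("wrist");s=camera("scene");save(w,"w4.png")
for n in("nest_bar","soap_bar"):
    for l in silhouettes(n,w)[:1]: print(n,l["conf"],l["bbox"])
print(proj(w,[.6195,-.3127,.009]).round())
for l in silhouettes("lid",s): print(l["conf"],l["bbox"])
E
```

```text
13.98 [ 0.616  -0.3119  0.1703] yawy 96.38 w 0.0487
nest_bar 0.58 [227.5, 119.1, 330.1, 171.2]
soap_bar 0.9 [209.7, 167.8, 351.3, 384.1]
[[278. 190.]]
0.58 [325.8, 279.7, 390.5, 322.0]
0.42 [233.1, 222.4, 287.1, 253.7]
```

View pics/w4.png

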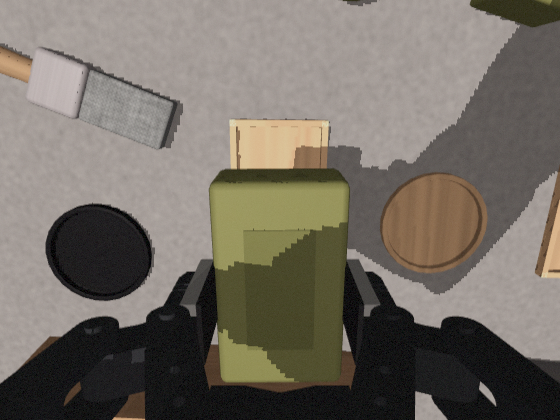

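drive_tool(increments=[[[3,-1,-35],[0,0,0],0],[[0,0,-35],[0,0,-0.5],0],[[0,0,-35],[0,0,0],0],[[0,0,-25],[0,0,0],0],[[0,0,-12],[0,0,0],0],[[0,0,-9],[0,0,0],0],[[0,0,-3],[0,0,0],0],[[0,0,0],[0,0,0],0]])

```text
clock: 14.9
eef_pos: [0.6212, -0.3136, 0.019]
tool_rot: [-0.052, 0.999, -0.0, 0.001]
ft_force: [-0.2, -0.4, -1.0]
grip_width: 0.0484
grasp_force: 63.8
```

drive_tool(increments=[[[-1,0,-2.5],[0,0,0],0],[[0,0,0],[0,0,0],0],[[0,0,0],[0,0,0],0.7],[[0,0,0],[0,0,0],1],[[0,0,0],[0,0,0],1],[[0,0,0],[0,0,0],1],[[0,0,25],[0,0,0],1],[[0,0,40],[0,0,0],1]])

```text
clock: 15.57
eef_pos: [0.6156, -0.3116, 0.0753]
tool_rot: [-0.052, 0.999, 0.003, -0.005]
ft_force: [0.3, -0.1, -0.1]
grip_width: 0.0853
grasp_force: 0.0
```

drive_tool(increments=[[[-10,2,40],[0,0,0],1],[[-30,6,30],[0,0,0],1],[[-30,6,20],[0,0,0],1],[[-35,6,0],[0,0,0],1],[[-35,6,0],[0,0,0],1],[[-30,6,0],[0,0,0],1],[[0,0,0],[0,0,0],1],[[0,0,0],[0,0,0],1]])

```text
clock: 16.23
eef_pos: [0.4488, -0.2814, 0.1704]
tool_rot: [-0.051, 0.999, -0.0, 0.0]
ft_force: [0.2, -0.7, 0.8]
grip_width: 0.0854
grasp_force: 0.0
```

```bash
python3 - <<'E'
from st import *
st()
w=camera("wrist");s=camera("scene");d=camera("side");save(s,"s5.png");D["soap_bar"]=(.085,.05,.028)
v=[(p,l[0]["region"].astype(float)) for p in(s,d) if (l:=silhouettes("soap_bar",p))]
print("bar",[l for l in [fit("soap_bar",v,z=.003,yaws=(0.1,)),fit("soap_bar",v,yaws=(0.1,))]])
for n in("soap_puck","soap_cube","nest_puck"):
    for l in silhouettes(n,w)[:1]: print(n,l["conf"],l["bbox"],fit(n,[(w,l["region"].astype(float))],z=0.,yaws=(-.2,)))
cv2.imwrite("pics/s5c.png",cv2.resize(s["image"][130:340,130:450],(800,525),interpolation=cv2.INTER_CUBIC)[:,:,::-1])
E
```

```text
16.23 [ 0.4488 -0.2814  0.1704] yawy 95.85 w 0.0854
bar [(array([ 0.6202054 , -0.31402678,  0.08494167]), np.float64(0.33846298689567955)), (array([ 0.62024221, -0.31423394,  0.0037632 ,  0.08588601]), np.float64(0.3388443392948958))]
soap_puck 0.74 [247.2, 137.5, 323.3, 222.0] (array([ 0.44135321, -0.27878545, -0.25790815]), np.float64(0.042919085879616056))
soap_cube 0.8 [387.9, 153.1, 499.0, 248.7] (array([ 0.442564  , -0.15679265, -0.19239243]), np.float64(0.047969678479746265))
nest_puck 0.72 [316.7, 337.0, 410.2, 406.9] (array([ 0.63501861, -0.17705755, -0.10899295]), np.float64(0.4642933857983329))
```

View pics/s5c.png

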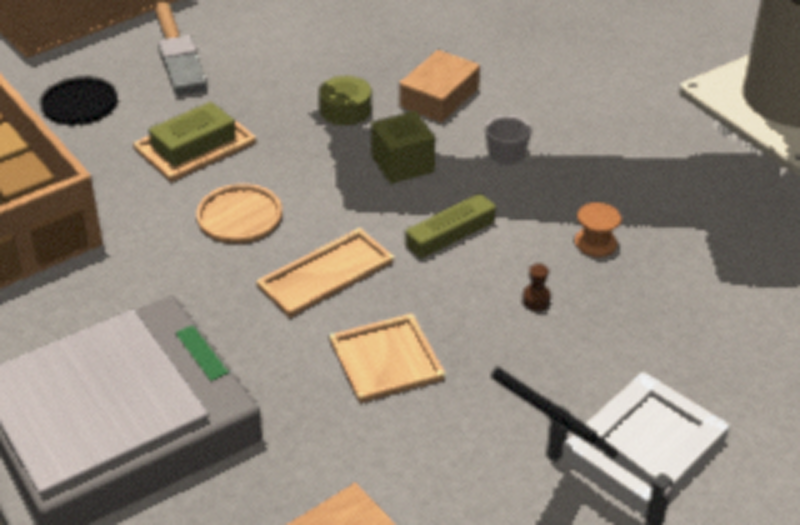

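drive_tool(increments=[[[-7,3,-30],[0,0,0],1],[[0,0,-38],[0,0,0],1],[[0,0,-38],[0,0,0],1],[[0,0,-34],[0,0,0],1],[[0,0,-21],[0,0,0],1],[[0,0,0],[0,0,0],1],[[0,0,0],[0,0,0],0],[[0,0,0],[0,0,0],0]])

```text
clock: 17.3
eef_pos: [0.4446, -0.2793, 0.0099]
tool_rot: [-0.052, 0.999, -0.001, 0.001]
ft_force: [0.1, 5.1, 2.0]
grip_width: 0.0641
grasp_force: 0.9
```

drive_tool(increments=[[[0,0,0],[0,0,0],0],[[0,0,0],[0,0,0],0],[[0,0,0],[0,0,0],0]])

```text
clock: 17.55
eef_pos: [0.445, -0.2797, 0.0108]
tool_rot: [-0.052, 0.999, -0.001, 0.002]
ft_force: [0.1, -0.3, 5.5]
grip_width: 0.0598
grasp_force: 65.2
```

drive_tool(increments=[[[0,0,20],[0,0,0],0],[[0,0,40],[0,0,0],0],[[0,0,40],[0,0,0],0],[[27,14,20],[0,0,0],0],[[30,15,0],[0,0,0],0],[[30,15,0],[0,0,0],0],[[30,15,0],[0,0,0],0],[[30,15,0],[0,0,0],0]])

```text
clock: 18.22
eef_pos: [0.5917, -0.204, 0.1299]
tool_rot: [-0.051, 0.999, -0.0, 0.001]
ft_force: [0.4, -1.1, -0.8]
grip_width: 0.06
grasp_force: 65.0
```

drive_tool(increments=[[[30,16,0],[0,0,0],0],[[17,12,-20],[0,0,0],0],[[0,0,-35],[0,0,0],0],[[0,0,-30],[0,0,0],0],[[0,0,0],[0,0,0],0],[[0,0,0],[0,0,0],0]])

```text
clock: 18.72
eef_pos: [0.6353, -0.1761, 0.042]
tool_rot: [-0.052, 0.999, 0.001, -0.002]
ft_force: [-0.4, -0.5, -0.1]
grip_width: 0.0598
grasp_force: 65.1
```

```bash
python3 - <<'E'
from st import *
st()
s=camera("scene");d=camera("side")
for n in("soap_puck","nest_puck"):
    v=[(p,l[0]["region"].astype(float)) for p in(s,d) if (l:=silhouettes(n,p))]
    print(n,len(v),fit(n,v,yaws=(0.1,)),[p for p in v and [np.round(silhouettes(n,s)[0]["bbox"])]])
E
```

```text
18.72 [ 0.6353 -0.1761  0.042 ] yawy 95.92 w 0.0598
soap_puck 2 (array([ 0.63322279, -0.17731403,  0.02972347, -0.15782095]), np.float64(2.4685173708205532)) [array([214., 191., 231., 214.])]
nest_puck 2 (array([ 0.58903072, -0.28131974, -0.09816675,  1.92235538]), np.float64(2.040557934540355)) [array([208., 207., 242., 230.])]
```

Held puck at about (.632,-.176). I'll shift it +4 mm in x, lower it 28 mm and release.

drive_tool(increments=[[[4,-1,-15],[0,0,0],0],[[0,0,-10],[0,0,0],0],[[0,0,-3],[0,0,0],0],[[0,0,0],[0,0,0],0],[[0,0,0],[0,0,0],0]])

```text
clock: 19.53
eef_pos: [0.6404, -0.1774, 0.0143]
tool_rot: [-0.052, 0.999, 0.0, -0.001]
ft_force: [0.5, -0.2, -1.2]
grip_width: 0.0596
grasp_force: 65.0
```

drive_tool(increments=[[[0,0,0],[0,0,0],1],[[0,0,0],[0,0,0],1],[[0,0,0],[0,0,0],1],[[0,0,25],[0,0,0],1],[[0,0,40],[0,0,0],1],[[-5,0,40],[0,0,-3],1],[[-35,3,35],[0,0,-3],1],[[-35,3,0],[0,0,-3],1]])

```text
clock: 20.2
eef_pos: [0.5775, -0.1736, 0.158]
tool_rot: [0.028, 1.0, -0.002, 0.008]
ft_force: [0.4, -2.0, 1.3]
grip_width: 0.0854
grasp_force: 0.0
```

drive_tool(increments=[[[-35,4,0],[0,0,-3],1],[[-35,4,0],[0,0,-3],1],[[-35,4,0],[0,0,-1.5],1],[[-17,3,0],[0,0,0],1],[[0,0,0],[0,0,0],1],[[0,0,0],[0,0,0],1]])

```text
clock: 20.7
eef_pos: [0.4498, -0.1573, 0.1509]
tool_rot: [0.092, 0.996, -0.0, 0.001]
ft_force: [0.6, 0.1, 0.8]
grip_width: 0.0855
grasp_force: 0.0
```

```bash
python3 - <<'E'
from st import *
st()
w=camera("wrist")
for n in("soap_cube","soap_stick"):
    for l in silhouettes(n,w)[:1]: print(n,l["conf"],l["bbox"],fit(n,[(w,l["region"].astype(float))],z=0.,yaws=(-.2,.2)))
s=camera("scene");d=camera("side")
v=[(p,l[0]["region"].astype(float)) for p in(s,d) if (l:=silhouettes("soap_puck",p))]
print("puck",[fit("soap_puck",[a],z=.003,yaws=(0.1,)) for a in v])
E
```

```text
20.7 [ 0.4498 -0.1573  0.1509] yawy 79.39 w 0.0855
soap_cube 0.72 [239.6, 147.5, 322.8, 231.3] (array([ 0.44257193, -0.15689099, -0.18575287]), np.float64(0.057414189376910056))
soap_stick 0.91 [414.0, 111.0, 475.7, 249.5] (array([ 0.46734443, -0.0326868 ,  0.07174017]), np.float64(0.08180580515166368))
puck [(array([ 0.63786916, -0.18066173,  0.19062665]), np.float64(0.16190346208088804)), (array([ 0.63845755, -0.17337318,  0.07133171]), np.float64(0.1649954496566559))]
```

drive_tool(increments=[[[-7,0,-25],[0,0,0],1],[[0,0,-38],[0,0,0],1],[[0,0,-38],[0,0,0],1],[[0,0,-28],[0,0,0],1],[[0,0,0],[0,0,0],1],[[0,0,0],[0,0,0],0],[[0,0,0],[0,0,0],0],[[0,0,0],[0,0,0],0]])

```text
clock: 21.72
eef_pos: [0.4453, -0.1578, 0.0235]
tool_rot: [0.092, 0.996, -0.0, 0.002]
ft_force: [1.2, -0.3, 0.8]
grip_width: 0.0542
grasp_force: 64.1
```

drive_tool(increments=[[[0,0,0],[0,0,0],0],[[0,0,0],[0,0,0],0],[[0,0,0],[0,0,0],0]])

```text
clock: 21.97
eef_pos: [0.4451, -0.1579, 0.0234]
tool_rot: [0.092, 0.996, -0.001, 0.003]
ft_force: [0.1, -0.1, 6.7]
grip_width: 0.0541
grasp_force: 65.3
```

drive_tool(increments=[[[0,0,20],[0,0,0],0],[[0,0,40],[0,0,0],0],[[0,0,40],[0,0,0],0],[[0,0,20],[0,0,0],0],[[22,30,0],[0,0,-0.5],0],[[22,30,0],[0,0,-0.5],0],[[22,30,0],[0,0,-0.5],0],[[22,30,0],[0,0,-0.5],0]])

```text
clock: 22.63
eef_pos: [0.5316, -0.0361, 0.1421]
tool_rot: [0.11, 0.994, -0.0, 0.001]
ft_force: [1.3, -0.4, -2.0]
grip_width: 0.0541
grasp_force: 64.3
```

drive_tool(increments=[[[22,30,0],[0,0,-0.5],0],[[22,30,0],[0,0,0],0],[[22,30,0],[0,0,0],0],[[23,28,0],[0,0,0],0],[[0,0,-40],[0,0,0],0],[[0,0,-40],[0,0,0],0],[[0,0,0],[0,0,0],0],[[0,0,0],[0,0,0],0]])

```text
clock: 23.3
eef_pos: [0.6166, 0.0806, 0.0586]
tool_rot: [0.114, 0.993, -0.001, -0.004]
ft_force: [0.3, -0.1, -0.9]
grip_width: 0.0538
grasp_force: 64.2
```

drive_tool(increments=[[[4,-1,-15],[0,0,0],0],[[0,0,-11],[0,0,0],0],[[0,0,-5],[0,0,0],0],[[0,0,0],[0,0,0],0],[[0,0,0],[0,0,0],0]])

```text
clock: 23.72
eef_pos: [0.624, 0.0796, 0.0312]
tool_rot: [0.114, 0.993, 0.0, 0.0]
ft_force: [-0.5, -0.5, -1.3]
grip_width: 0.0536
grasp_force: 64.3
```

drive_tool(increments=[[[-1,0,-4],[0,0,0],0],[[0,0,0],[0,0,0],0],[[0,0,0],[0,0,0],0]])

```text
clock: 23.97
eef_pos: [0.623, 0.0799, 0.0266]
tool_rot: [0.114, 0.993, 0.0, 0.0]
ft_force: [0.8, -0.7, -1.9]
grip_width: 0.054
grasp_force: 64.4
```

drive_tool(increments=[[[0,0,0],[0,0,0],1],[[0,0,0],[0,0,0],1],[[0,0,0],[0,0,0],1],[[0,0,25],[0,0,0],1],[[0,0,40],[0,0,0],1],[[-5,-5,40],[0,0,3],1],[[-30,-20,20],[0,0,3],1],[[-30,-22,0],[0,0,3],1]])

```text
clock: 24.63
eef_pos: [0.5624, 0.0336, 0.1575]
tool_rot: [0.033, 0.999, 0.001, 0.007]
ft_force: [-0.3, -1.4, -0.4]
grip_width: 0.0854
grasp_force: 0.0
```

drive_tool(increments=[[[-30,-22,0],[0,0,3],1],[[-30,-22,0],[0,0,3],1],[[-30,-22,0],[0,0,2],1],[[0,0,0],[0,0,0],1],[[0,0,0],[0,0,0],1]])

```text
clock: 25.05
eef_pos: [0.4664, -0.034, 0.1516]
tool_rot: [-0.033, 0.999, 0.0, 0.0]
ft_force: [0.5, 0.3, 0.5]
grip_width: 0.0853
grasp_force: 0.0
```

```bash
python3 - <<'E'
from st import *
st()
w=camera("wrist")
for n in("soap_stick",):
    for l in silhouettes(n,w)[:1]: print(n,l["conf"],l["bbox"],fit(n,[(w,l["region"].astype(float))],z=0.,yaws=(-.1,.1)))
s=camera("scene");d=camera("side")
v=[(p,l[0]["region"].astype(float)) for p in(s,d) if (l:=silhouettes("soap_cube",p))]
print("cube",[fit("soap_cube",[a],z=.003,yaws=(-.2,)) for a in v])
E
```

```text
25.05 [ 0.4664 -0.034   0.1516] yawy 93.77 w 0.0853
soap_stick 0.73 [264.0, 123.9, 302.5, 257.9] (array([ 0.46708158, -0.03253852,  0.05461364]), np.float64(0.031024847185837895))
cube [(array([ 0.6203531 ,  0.07868214, -0.34782922]), np.float64(0.12216386554621847)), (array([ 0.6217766 ,  0.08177736, -0.16542989]), np.float64(0.10961844197138315))]
```

drive_tool(increments=[[[0.5,1.5,-30],[0,0,-0.5],1],[[0,0,-38],[0,0,0],1],[[0,0,-38],[0,0,0],1],[[0,0,-25],[0,0,0],1],[[0,0,-12],[0,0,0],0.7],[[0,0,0],[0,0,0],0.4],[[0,0,0],[0,0,0],0],[[0,0,0],[0,0,0],0]])

```text
clock: 26.02
eef_pos: [0.4697, -0.0314, 0.0089]
tool_rot: [-0.03, 1.0, -0.0, 0.001]
ft_force: [0.2, -0.4, 1.2]
grip_width: 0.0387
grasp_force: 0.0
```

drive_tool(increments=[[[0,0,0],[0,0,0],0],[[0,0,0],[0,0,0],0],[[0,0,0],[0,0,0],0]])

```text
clock: 26.27
eef_pos: [0.4701, -0.0316, 0.0097]
tool_rot: [-0.03, 1.0, -0.0, 0.002]
ft_force: [-0.4, 1.1, 3.8]
grip_width: 0.0266
grasp_force: 59.9
```

drive_tool(increments=[[[0,0,20],[0,0,0],0],[[0,0,40],[0,0,0],0],[[25,-3,20],[0,0,0.5],0],[[30,-4,0],[0,0,0.5],0],[[30,-4,0],[0,0,0.5],0],[[30,-4,0],[0,0,0],0],[[24,-4,0],[0,0,0],0],[[0,0,-30],[0,0,0],0]])

```text
clock: 26.93
eef_pos: [0.6183, -0.052, 0.065]
tool_rot: [-0.043, 0.999, -0.001, 0.01]
ft_force: [2.4, 0.3, 0.6]
grip_width: 0.0263
grasp_force: 59.3
```

drive_tool(increments=[[[0,0,-20],[0,0,0],0],[[0,0,0],[0,0,0],0],[[0,0,0],[0,0,0],0]])

```text
clock: 27.18
eef_pos: [0.6057, -0.0505, 0.0369]
tool_rot: [-0.043, 0.999, 0.0, -0.002]
ft_force: [0.3, -0.3, -0.4]
grip_width: 0.0263
grasp_force: 59.2
```

```bash
python3 - <<'E'
from st import *
st()
s=camera("scene");d=camera("side")
for n in ("soap_stick","nest_stick"):
  for p in (s,d):
    for l in silhouettes(n,p)[:1]: print(n,l["conf"],l["bbox"],fit(n,[(p,l["region"].astype(float))],z=.035 if n[0]=="s" else 0.,yaws=(.08,)))
E
```

```text
27.18 [ 0.6057 -0.0505  0.0369] yawy 94.91 w 0.0263
soap_stick 0.79 [278.1, 208.3, 321.8, 221.5] (array([ 0.60459579, -0.05695159,  0.09600757]), np.float64(0.6167536127600888))
nest_stick 0.62 [233.6, 230.3, 285.6, 255.7] (array([ 0.60673954, -0.05139916,  0.07374231]), np.float64(0.47648288155387547))
nest_stick 0.72 [274.7, 214.1, 320.2, 231.1] (array([ 0.60530904, -0.04920742,  0.11875412]), np.float64(0.6618029552683495))
```

drive_tool(increments=[[[3,0.5,-10],[0,0,0],0],[[0,0,-9],[0,0,0],0],[[0,0,-4],[0,0,0],0],[[0,0,0],[0,0,0],0],[[0,0,0],[0,0,0],0]])

```text
clock: 27.9
eef_pos: [0.6097, -0.05, 0.0142]
tool_rot: [-0.043, 0.999, 0.0, -0.001]
ft_force: [0.6, -0.6, -0.4]
grip_width: 0.0261
grasp_force: 59.3
```

drive_tool(increments=[[[0,0,-1],[0,0,0],0],[[0,0,0],[0,0,0],0.5],[[0,0,0],[0,0,0],0.6],[[0,0,0],[0,0,0],0.6],[[0,0,25],[0,0,0],0.6],[[0,0,40],[0,0,0],0.6],[[-10,0,40],[0,0,0],0.6],[[-30,0,40],[0,0,0],0.6]])

```text
clock: 28.57
eef_pos: [0.5781, -0.0502, 0.1552]
tool_rot: [-0.043, 0.999, -0.0, 0.003]
ft_force: [-0.2, 0.1, -0.1]
grip_width: 0.051
grasp_force: 0.0
```

drive_tool(increments=[[[-40,-12,35],[0,0,0],0.6],[[-40,-12,20],[0,0,0],0.6],[[-40,-12,20],[0,0,0],0.6],[[-30,-12,20],[0,0,0],0.6],[[0,0,0],[0,0,0],0.6],[[0,0,0],[0,0,0],0.6]])

```text
clock: 29.07
eef_pos: [0.4427, -0.0936, 0.2374]
tool_rot: [-0.042, 0.999, -0.001, 0.003]
ft_force: [1.0, -1.0, 0.9]
grip_width: 0.0511
grasp_force: 0.0
```

```bash
python3 - <<'E'
from st import *
st()
s=camera("scene");d=camera("side")
for a in("bar","cube","stick","puck"):
  for p,k in ((s,"scene"),(d,"side")):
    l=silhouettes("soap_"+a,p)
    if l: x,f=fit("soap_"+a,[(p,l[0]["region"].astype(float))],z=.003,yaws=(0.08 if a!="cube" else -.23,));print(a,k,x.round(4),round(f,3))
a=cv2.resize(s["image"][145:325,160:440],(560,360),interpolation=cv2.INTER_CUBIC);b=cv2.resize(d["image"][100:340,215:345],(195,360),interpolation=cv2.INTER_CUBIC)
cv2.imwrite("pics/fin.png",np.hstack([a,b])[:,:,::-1])
E
```

```text
29.07 [ 0.4427 -0.0936  0.2374] yawy 94.82 w 0.0511
bar scene [ 0.6203 -0.316   0.1335] 0.105
bar side [ 0.6186 -0.3136  0.093 ] 0.09
cube scene [ 0.6204  0.0769 -0.294 ] 0.108
cube side [ 0.6202  0.0802 -0.1973] 0.063
stick scene [ 0.6078 -0.0517  0.1002] 0.11
stick side [ 0.6059 -0.0492  0.0943] 0.119
puck scene [ 0.6385 -0.1796  0.2007] 0.079
puck side [ 0.6385 -0.1741  0.1018] 0.181
```

View pics/fin.png

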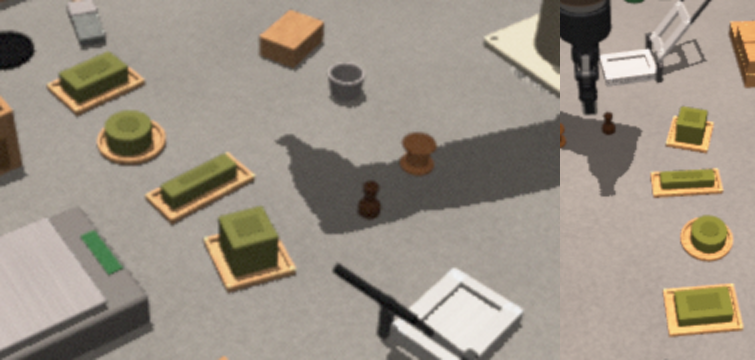

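All four soaps are lying flat in their own trays, each within 5 mm of the tray's centre. The lid is open and the arm is clear, so I'm handing the job in.

```bash
python3 -c "
from workcell import job_done;print(job_done())"
```

```text
the job is handed in; nothing more can be done
None
```

The job is handed in at about 29 s of the 128 s allowed: in the last pictures the lid stands open and all four soaps lie flat in their own trays, each measured within about 5 mm of the tray's centre, but the hand-in returned no verdict.

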